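# Thread the handpiece through both clamp rings of the drill stand and hold it for clamping

## Robot

A 7-joint arm with a two-finger parallel gripper is mounted at the origin on the work surface. World frame = base frame: x ahead of the robot, y to its left, z up, the work surface at z = 0. Lengths are in m, angles in rad, forces in N, time in s.
With the tool pointing down it reaches from about 0.4 to 0.875 m from the base axis. Payload 19.3 kg.
Tool frame: the origin (TCP) lies at the very end of the fingers, on their centre line; the grasp point (between the pads) lies 19 mm behind it; z points along the fingers, y is the direction in which the jaws open and shut (so a half turn about z gives the same grasp; the last joint's range is limited). The gripper opens to 85 mm and grips with 20 to 120 N. Pads are 22 mm wide; open, the fingers measure 114 mm over their backs; the gripper's body (76 mm by 85 mm) begins 54 mm behind the grasp point. The pads swing forward as they close: fully open they stand 13 mm farther back than shut.
Start: joints at [1.183, 0.521, -0.036, 1.599, 0.021, 1.021, -0.113], TCP at [0.195, -0.594, 0.231] pointing down, gripper open.
Joint ranges: [-2.91, 2.91], [-0.3, 2.13], [-1.5, 1.42], [0.17, 2.43], [-1.26, 4.41], [0.16, 1.93], [-2.52, 2.52]. Speed limits (rad/s): [1.89, 1.89, 2.39, 2.39, 3.01, 3.01, 3.01].

## Interface

Orientations are given as [roll, pitch, yaw] about the fixed x, y, z axes, in that order (R = Rz(yaw) Ry(pitch) Rx(roll)).
In Python, from workcell import bot gives the robot as it stands.
- The arm moves only by the tool apply_moves, never from a script. Its argument "commands" is a list of rows, each an object with "travel": the shift along the tool's x, y, z in m, a list of three; "twist": the turn, a rotation vector about the tool's x, y, z in degrees, a list of three; "claw": the finger opening in m, from 0 to 0.0854. A call has 1 to 10 rows; each row is the pose to reach, as a shift and turn from the pose commanded when the call began, along the tool's axes at that moment; what a row does not reach only later rows make up. A row lasts 1/10 s, in which the tool goes at most 50 mm and 8.59 degrees, less where a joint would pass 70% of its speed; a pose out of reach is approached as far as the arm can. A call with a gripper value outside its range is refused whole. The fingers move at their own pace and stop on an object; "force" is the grip in N (left out, the last holds). Time passes only in rows, so rows that repeat a pose let the fingers close. It gives the time, the measured TCP pose, the force and the opening at its end, in the units of the state.
- bot.observe(): the state, without advancing time (a new reading comes with each control period).
- bot.grab_frame(name): name is "side" or "top" or "wrist"; returns a dict with "frame" (480x640x3 uint8, blue, green, red), "fx", "fy", "cx", "cy" (pixels), "dist" ([k1, k2, p1, p2, k3] as OpenCV has them; the pictures are not rectified), "pose" (4x4, takes a point from camera to world coordinates); the wrist camera has in their place "tool_from_camera" (4x4, takes a point from camera to tool coordinates, whose origin is the TCP and whose axes are the flange's). Camera axes: x right, y up, looking along -z (the intrinsics and any distortion apply to the point x, -y, -z); pixel columns grow to the right and rows downward; lengths in m; the calibration is good to about 2 mm. A picture is of the moment at which its call begins: read the wrist's pose just before it. There is no depth.
- bot.job_done(): hands the job in, once; it reports no verdict.
The state is a dict: "clock": time; "qpos": joint angles; "qd": joint speeds; "joint_efforts": joint torques, N m; "position": TCP position; "tool_rot": TCP orientation; "force": force on the tool from outside, world axes, zero at the start; "moment": the same for the moment, N m; "grip_width": finger opening in m.
Only numpy, scipy, OpenCV 4.12 (cv2) and the standard library are available. Lean on these libraries where they do the work, as an engineer would, in place of code of your own. Each camera call takes 0.05 s, during which the arm holds its last target.

## Task

Lift the unplugged metal rotary handpiece out of the wooden tool block and thread it, nose down, through the upper and then the lower clamp ring of the little drill stand, without forcing it. Finish still holding it there, hanging straight from your grip through both rings and not wedged against them, with its nose about 20 mm above the brass blank, so that I can tighten the clamp screws. Leave all the other things on the bench as they are.

Things in the scene. Friction and masses are not known exactly. Their poses are not given: they have to be found in the camera images.
- handpiece: Rotary handpiece: round silver rod with thin dark rings near the nose, a blue band and a dark tail; 165 mm long, 20 mm across, 190 g. Stands nose down in any one of the tool block's three holes, 120 mm of it showing. Origin at its centre, 82.5 mm from either end; +z points from nose to tail (up when nose down). Gripped 20 to 40 mm from the tail end, the fingers stay above the rings.
- nose (a point): Centre of the flat tip of the handpiece's nose, 82.5 mm from the handpiece's centre along its -z axis. The nose is a cone, 9 mm across at the tip and 20 mm across from 30 mm behind the tip on; the rest of the handpiece is a plain cylinder.
- stand: Drill stand, fixed: grey base 190 x 140 x 14 mm, steel column 24 mm thick and 203 mm tall, grey carriage on it (148 mm high) with two aluminium clamp rings one above the other. Origin on the bench below the rings' common vertical axis; +x points from that axis to the column, whose centre is 85 mm away; z up. Only the column is higher than 148 mm. A feed lever juts from the carriage.
- upper_ring (a point): Centre of the upper clamp ring's bore at its top face, 144 mm above the bench. Both rings: 42 mm across, 12 mm high, straight round bore 23 mm (1.5 mm play all round the handpiece), slack, with a split lug and brass thumb screw reaching 37 mm from the axis on the side away from the column.
- lower_ring (a point): Centre of the lower clamp ring's bore at its top face, 92 mm above the bench, exactly below the upper ring. This ring too is 12 mm high, its underside 80 mm above the bench; 40 mm of free height between the two rings.
- blank_top (a point): Centre of the top face of the brass disc (30 mm across) fixed under the rings on a round aluminium boss, 28 mm above the bench, on the axis of the rings.
- rest: Wooden tool block, fixed, 70 x 165 x 55 mm high, with three upright blind holes 21.5 mm across and 45 mm deep in a row along its y axis at -50, 0 and +50 mm. Origin at the centre of its underside; z up. Fingers that close along the block's x axis, across the row, do not meet the neighbouring tools.
- burnisher: Burnisher standing handle down in another hole of the block: dark wooden handle 20 mm across, brass ferrule, steel point; 118 mm long, so its top is 128 mm above the bench. Origin at the lower end of the handle, z along it. To be left alone.
- bristle_brush: Small round bristle brush standing handle down in the remaining hole of the block: dark wooden handle 20 mm across, tan bristle head 24 mm across on top; 100 mm long, so its top is 110 mm above the bench. Origin at the lower end of the handle. To be left alone.
- phone: Phone lying flat, 152 x 74 x 9 mm, black face in a pale case. Origin at the centre of its underside, x along it. To be left alone.
- caliper: Digital caliper lying flat, steel beam 225 mm long along its x axis, dark slider, 12 mm high. Origin at the middle of the beam on the bench. To be left alone.
- polish_jar: Small amber glass jar with a black cap, 52 mm across, 50 mm high. Origin at the centre of its underside. To be left alone.
Not all that is in view belongs to the job. Leave any orange look-alike of the handpiece alone.

How it is judged:
By the outcome, as a careful person would: the job done as asked, in the order asked, and still so for the second after the job is handed in, while the arm keeps its last pose, push and grip.
It also fails if it takes over 48 s, if anything falls off the work surface, if the arm or the gripper's body presses on something with over 40 N, if the wrist force passes 120 N, or if a joint passes its speed limit or range.

## Working session

There is one attempt and no reset: what is moved stays moved. The work goes in short steps, Python scripts to look and compute and a tool call to move; the robot and the scene stay as the last step left them, time stands still between calls to the robot, and variables do not carry over. Pictures are saved under pics/ and viewed, and the job is handed in when it is done.

Besides the shell and the picture viewer there is one more tool, called after ">>>" as name(argument=value, ...) on one line, values as JSON. apply_moves: Moves the arm, as the interface text tells. Its arguments: {"type":"object","properties":{"commands":{"type":"array"},"force":{"type":"number"}},"required":["commands"]}

```bash
mkdir -p pics; ls; python3 - <<'E'
from workcell import bot
import cv2
s=bot.observe()
for k,v in s.items(): print(k,v)
for n in ["side","top","wrist"]:
    f=bot.grab_frame(n); cv2.imwrite(f"pics/{n}0.png",f["frame"])
    print(n,{k:(v.tolist() if hasattr(v,'tolist') else v) for k,v in f.items() if k!="frame"})
E
```

```text
pics
clock 0.0
qpos [ 1.18276561  0.52201649 -0.03637828  1.60000685  0.02120255  1.02111346
 -0.11280361]
qd [-5.33235656e-05  4.39977538e-04 -3.26839164e-05 -8.64420105e-04
 -2.10340461e-03  3.44799043e-04  1.15089240e-03]
joint_efforts [ 2.09476661e-03 -9.27092957e+01  1.98082387e+00 -3.69935524e+01
  1.78849295e-02  8.22473899e-03  1.42341537e-05]
position [ 0.19520027 -0.59337152  0.23072403]
tool_rot [-3.14043500e+00  6.04348359e-05  3.17862605e-01]
force [-0.22606492 -0.11768512  0.3891029 ]
moment [-0.00459683 -0.01732822  0.02554361]
grip_width 0.08496439664957542
side {'fx': 493.2587406314881, 'fy': 493.2587406314881, 'cx': 323.4514000808643, 'cy': 244.7511722049613, 'dist': [-0.008640859145261389, 0.0, 0.0, 0.0, 0.0], 'pose': [[-0.8144864013927543, 0.44169602102488437, -0.37618682453943814, 0.06470766346453927], [-0.5801816313960061, -0.6188593802365798, 0.5295303032724993, 0.696369787694287], [0.001084682879919626, 0.6495519167118062, 0.7603164676363843, 1.0472340724792195], [0.0, 0.0, 0.0, 1.0]]}
top {'fx': 462.0923701781632, 'fy': 462.0923701781632, 'cx': 315.35300647368587, 'cy': 241.1721105364762, 'dist': [-0.06843052857925142, 0.0, 0.0, 0.0, 0.0], 'pose': [[0.0183753792794899, 0.9838696415642346, -0.1779406469713967, 0.36745926626985087], [-0.9997627122229624, 0.02016320916163095, 0.008244042994211236, 0.024859130081513744], [0.01169891810899493, 0.1777469364140172, 0.9840066879399297, 1.1017631750071109], [0.0, 0.0, 0.0, 1.0]]}
wrist {'fx': 339.58318103146405, 'fy': 339.58318103146405, 'cx': 319.1225034365783, 'cy': 237.72117023578303, 'dist': [-0.007721970426052717, 0.0, 0.0, 0.0, 0.0], 'tool_from_camera': [[-0.0012067102094942656, 0.9570719387640412, 0.2898479737395248, 0.07383441521688323], [0.9999992391089277, 0.0010806537472938984, 0.0005949529749648953, -0.0004215685738154784], [0.00025618749825607356, 0.2898484711326185, -0.9570725145724579, -0.1420646215400196], [0.0, 0.0, 0.0, 1.0]]}
```

View pics/side0.png

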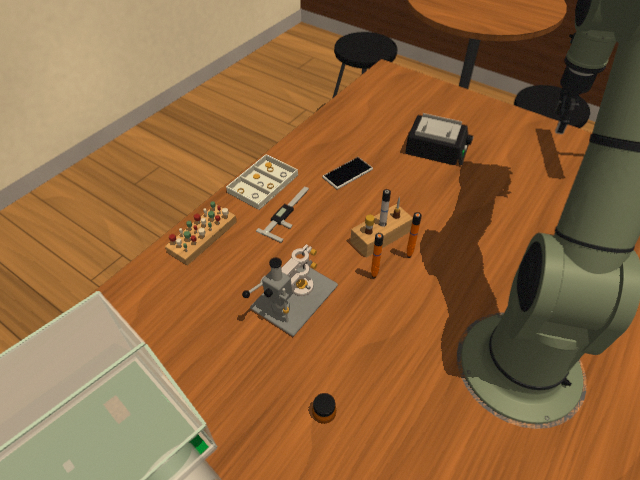

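View pics/top0.png

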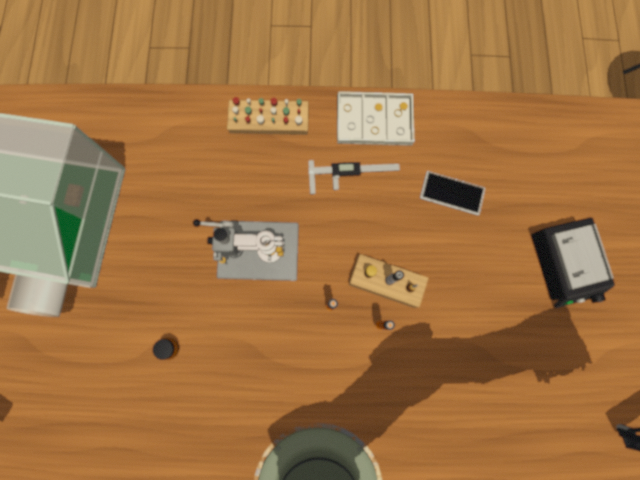

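View pics/wrist0.png

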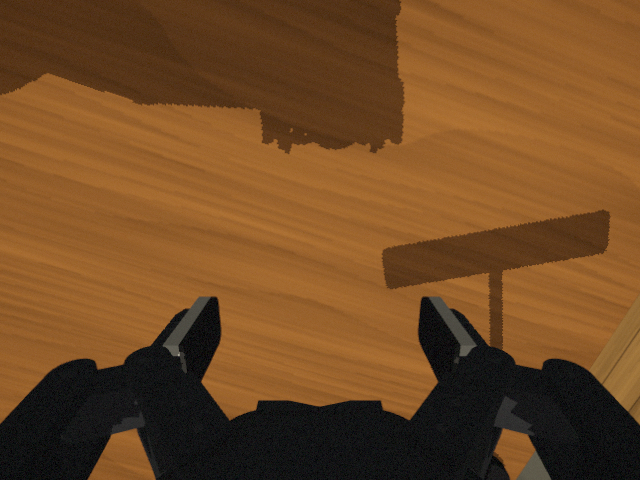

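The handpiece is in the block's middle hole: its tail is at about (387,192) in the side view and (398,275) in the top view. Two orange decoys stand upright next to the block. I'll enlarge both views to measure.

```bash
python3 - <<'E'
import cv2
s=cv2.imread('pics/side0.png');t=cv2.imread('pics/top0.png')
def c(im,x,y,w,h,k,n): cv2.imwrite('pics/'+n,cv2.resize(im[y:y+h,x:x+w],None,fx=k,fy=k,interpolation=cv2.INTER_CUBIC))
c(s,340,180,100,75,8,'cs_block.png');c(s,240,240,100,75,8,'cs_stand.png')
c(t,320,240,120,90,6,'ct_block.png');c(t,190,210,120,80,6,'ct_stand.png')
E
```

```text
(no output)
```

View pics/cs_block.png

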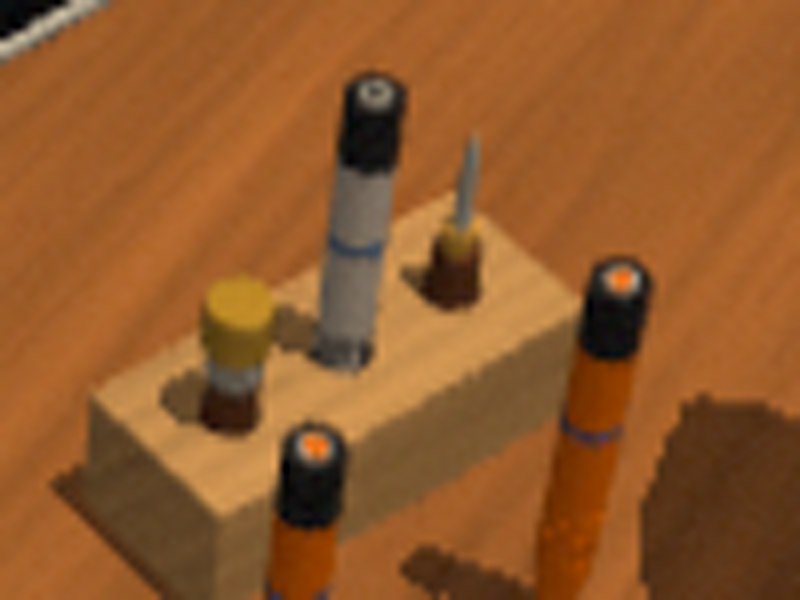

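View pics/cs_stand.png

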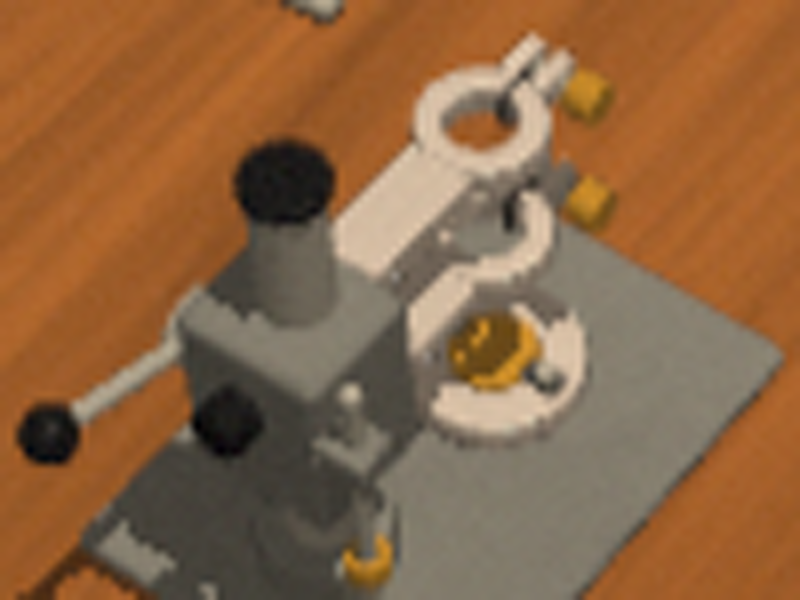

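View pics/ct_block.png

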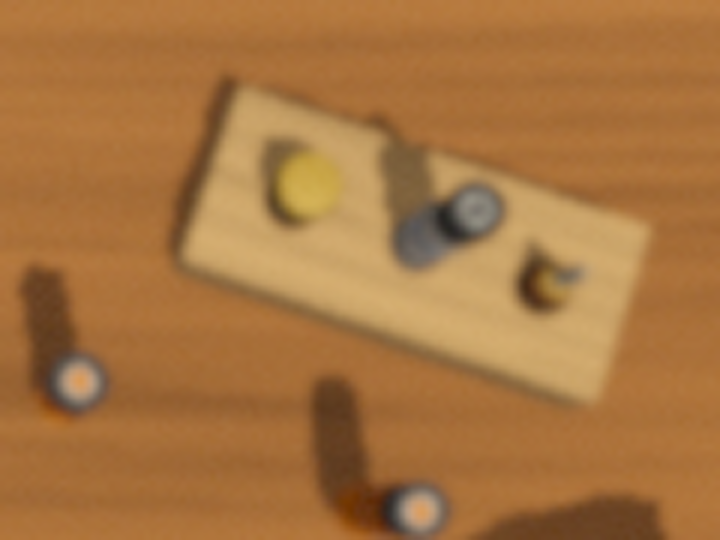

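View pics/ct_stand.png

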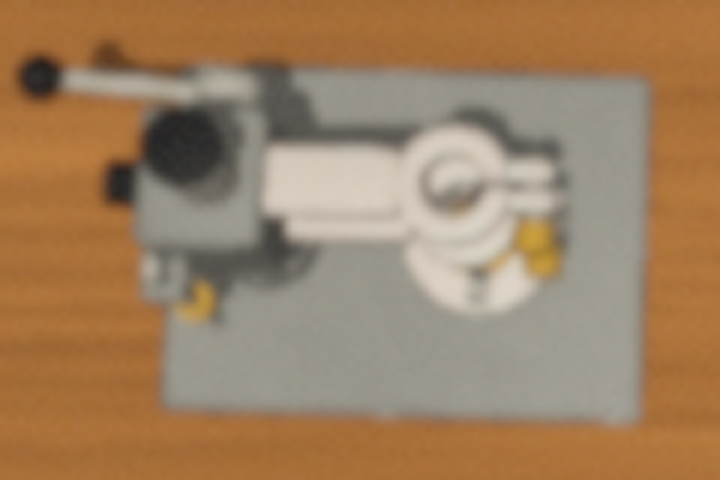

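```bash
cat > h.py <<'E'
import numpy as np, cv2
from scipy.spatial.transform import Rotation as R
from scipy.optimize import least_squares
def K(f): return np.array([[f['fx'],0,f['cx']],[0,f['fy'],f['cy']],[0,0,1.]])
def ray(f,px,pose):
    n=cv2.undistortPoints(np.array([[px]],float),K(f),np.array(f['dist']))[0,0]
    pose=np.array(pose); d=pose[:3,:3]@np.array([n[0],-n[1],-1.]); return pose[:3,3],d/np.linalg.norm(d)
def atz(f,px,pose,z):
    o,d=ray(f,px,pose); return o+d*(z-o[2])/d[2]
def proj(f,P,pose):
    pose=np.array(pose); q=(np.atleast_2d(P)-pose[:3,3])@pose[:3,:3]; q=q*[1,-1,-1]
    return cv2.projectPoints(q,np.zeros(3),np.zeros(3),K(f),np.array(f['dist']))[0][:,0]
def tri(rs):
    A=sum(np.eye(3)-np.outer(d,d) for o,d in rs); b=sum((np.eye(3)-np.outer(d,d))@o for o,d in rs); return np.linalg.solve(A,b)
def toolpose(s):
    T=np.eye(4);T[:3,:3]=R.from_euler('xyz',s['tool_rot']).as_matrix();T[:3,3]=s['position'];return T
def un(x0,y0,k,u,v): return (x0+(u+.5)/k-.5,y0+(v+.5)/k-.5)
E
python3 - <<'E'
from h import *
from workcell import bot
np.set_printoptions(precision=4,suppress=True)
s=bot.grab_frame('side');t=bot.grab_frame('top')
def both(name,cs,ct,z):
    a=atz(s,cs,s['pose'],z) if cs else None;b=atz(t,ct,t['pose'],z) if ct else None
    print(name,a,b, tri([ray(s,cs,s['pose']),ray(t,ct,t['pose'])]) if cs and ct else '')
B=lambda u,v:un(340,180,8,u,v); S=lambda u,v:un(240,240,8,u,v); TB=lambda u,v:un(320,240,6,u,v); TS=lambda u,v:un(190,210,6,u,v)
both('tail',B(375,92),TB(476,208),.175)
both('upper',S(483,118),TS(453,180),.144)
for c,cs in [((235,83),(93,397)),((652,228),(452,192)),((595,405),(585,300)),((180,262),(220,512))]: both('blk',B(*cs),TB(*c),.055)
both('brush',B(240,305),TB(308,184),.110)
both('burn tip',B(475,138),TB(577,270),.128)
both('oA',B(315,440),TB(79,382),.165);both('oB',B(620,275),TB(420,512),.165)
both('stand corners',S(780,350),TS(647,78),.014)
for c in [(640,422),(162,408)]: both('sc',None,TS(*c),.014)
both('column top',S(285,180),TS(183,145),.203)
both('leverball',S(48,432),TS(40,77),.12)
E
```

```text
tail [ 0.4698 -0.1525  0.175 ] [ 0.4706 -0.1531  0.175 ] [ 0.4705 -0.1533  0.1741]
upper [0.5397 0.1239 0.144 ] [0.5419 0.1228 0.144 ] [0.5416 0.1227 0.1417]
blk [ 0.5265 -0.0838  0.055 ] [ 0.5302 -0.084   0.055 ] [ 0.529  -0.0849  0.053 ]
blk [ 0.4768 -0.2407  0.055 ] [ 0.4774 -0.2436  0.055 ] [ 0.4781 -0.2445  0.0511]
blk [ 0.4124 -0.2213  0.055 ] [ 0.4101 -0.2204  0.055 ] [ 0.4108 -0.2195  0.0574]
blk [ 0.4639 -0.0652  0.055 ] [ 0.4613 -0.0633  0.055 ] [ 0.4617 -0.0627  0.0587]
brush [ 0.4842 -0.1027  0.11  ] [ 0.4854 -0.1048  0.11  ] [ 0.4856 -0.1052  0.107 ]
burn tip [ 0.453  -0.1985  0.128 ] [ 0.4544 -0.1978  0.128 ] [ 0.4537 -0.1981  0.1281]
oA [ 0.4117 -0.0214  0.165 ] [ 0.4105 -0.0204  0.165 ] [ 0.4107 -0.0202  0.1667]
oB [ 0.3702 -0.1354  0.165 ] [ 0.3692 -0.135   0.165 ] [ 0.3696 -0.1347  0.1659]
stand corners [0.4713 0.063  0.014 ] [0.6088 0.0598 0.014 ] [ 0.5543  0.0445 -0.0286]
sc None [0.4705 0.0591 0.014 ] 
sc None [0.472  0.2473 0.014 ] 
column top [0.5394 0.2102 0.203 ] [0.5411 0.2065 0.203 ] [0.542  0.2075 0.1983]
leverball [0.5831 0.273  0.12  ] [0.5812 0.2768 0.12  ] [0.58   0.2755 0.1255]
```

The handpiece is at about (0.470, -0.153) and its tail is at z=0.175. The upper ring is at about (0.541, 0.123), with the column toward +y. The block's x axis is yawed about -18°. I'll move to a hover above the handpiece for a wrist view.

```bash
cat >> h.py <<'E'
def delta(s,goal,yaw_deg=None,rot=None):
    T=toolpose(s); Rg=R.from_euler('xyz',[np.pi,0,np.radians(yaw_deg)]) if yaw_deg is not None else R.from_matrix(T[:3,:3])
    tr=T[:3,:3].T@(np.array(goal)-T[:3,3]); tw=(R.from_matrix(T[:3,:3]).inv()*Rg).as_rotvec(degrees=True)
    print('travel',np.round(tr,4),'twist',np.round(tw,2))
E
python3 - <<'E'
from h import *
from workcell import bot
delta(bot.observe(),[.470,-.153,.26],72)
E
```

```text
travel [ 0.3987 -0.3327 -0.0288] twist [-3.00e-02 -1.00e-02 -5.38e+01]
```

>>> apply_moves(commands=[{"travel":[0.016,-0.013,-0.01],"twist":[0,0,-2]},{"travel":[0.048,-0.04,-0.02],"twist":[0,0,-6]},{"travel":[0.08,-0.067,-0.029],"twist":[0,0,-11]},{"travel":[0.112,-0.093,-0.029],"twist":[0,0,-15]},{"travel":[0.144,-0.12,-0.029],"twist":[0,0,-19]},{"travel":[0.176,-0.147,-0.029],"twist":[0,0,-24]},{"travel":[0.208,-0.173,-0.029],"twist":[0,0,-28]},{"travel":[0.24,-0.2,-0.029],"twist":[0,0,-32]},{"travel":[0.272,-0.227,-0.029],"twist":[0,0,-37]},{"travel":[0.3,-0.25,-0.029],"twist":[0,0,-40]}])

```text
invalid input at $.commands[0]: expected keys travel, twist, claw
```

```bash
python3 - <<'E'
from h import *
from workcell import bot
s=bot.observe();print(s['clock'],s['position'],s['tool_rot'],s['qpos'])
delta(s,[.470,-.153,.26],72)
E
```

```text
0.25 [ 0.19521423 -0.59358881  0.23104996] [-3.14109172e+00  2.69950946e-05  3.17692065e-01] [ 1.18282141  0.52168645 -0.0363059   1.59967343  0.02118715  1.0211187
 -0.11284147]
travel [ 0.3987 -0.3327 -0.0288] twist [-3.00e-02 -1.00e-02 -5.38e+01]
```

>>> apply_moves(commands=[{"travel":[0.016,-0.013,-0.01],"twist":[0,0,-2],"claw":0.085},{"travel":[0.048,-0.04,-0.02],"twist":[0,0,-6],"claw":0.085},{"travel":[0.08,-0.067,-0.029],"twist":[0,0,-11],"claw":0.085},{"travel":[0.112,-0.093,-0.029],"twist":[0,0,-15],"claw":0.085},{"travel":[0.144,-0.12,-0.029],"twist":[0,0,-19],"claw":0.085},{"travel":[0.176,-0.147,-0.029],"twist":[0,0,-24],"claw":0.085},{"travel":[0.208,-0.173,-0.029],"twist":[0,0,-28],"claw":0.085},{"travel":[0.24,-0.2,-0.029],"twist":[0,0,-32],"claw":0.085},{"travel":[0.272,-0.227,-0.029],"twist":[0,0,-37],"claw":0.085},{"travel":[0.3,-0.25,-0.029],"twist":[0,0,-40],"claw":0.085}])

```text
clock: 1.25
position: [0.403, -0.2606, 0.2605]
tool_rot: [3.141, -0.0, 1.02]
force: [-0.7, 0.0, -0.4]
grip_width: 0.0856
```

```bash
python3 - <<'E'
from h import *
from workcell import bot
s=bot.observe();print(s['clock'],s['position'],s['tool_rot'],s['qpos'])
delta(s,[.470,-.153,.26],72)
E
```

```text
1.25 [ 0.402967   -0.2605815   0.26048412] [ 3.14123712e+00 -7.74918451e-05  1.02008898e+00] [ 0.72893276  0.27038515 -0.33805138  1.92225331  0.10786998  0.96594522
 -0.20988161]
travel [0.1268 0.0008 0.0005] twist [  0.02  -0.   -13.55]
```

>>> apply_moves(commands=[{"travel":[0.025,0,0],"twist":[0,0,-3],"claw":0.085},{"travel":[0.055,0,0],"twist":[0,0,-6],"claw":0.085},{"travel":[0.085,0.001,0],"twist":[0,0,-9],"claw":0.085},{"travel":[0.11,0.001,0.0],"twist":[0,0,-12],"claw":0.085},{"travel":[0.127,0.001,0.0],"twist":[0,0,-13.5],"claw":0.085},{"travel":[0.127,0.001,0.0],"twist":[0,0,-13.5],"claw":0.085}])

```text
clock: 1.85
position: [0.4708, -0.1533, 0.2603]
tool_rot: [3.141, -0.001, 1.254]
force: [0.1, -0.6, 0.5]
grip_width: 0.0847
```

```bash
python3 - <<'E'
from h import *
from workcell import bot
s=bot.observe();print(s['clock'],s['position'],s['tool_rot'])
f=bot.grab_frame('wrist');cv2.imwrite('pics/w1.png',f['frame'])
P=toolpose(s)@np.array(f['tool_from_camera'])
print(proj(f,[[.470,-.153,.175],[.470,-.153,.055],[.470,-.153,.15]],P))
E
```

```text
1.85 [ 0.47079945 -0.15328227  0.26028633] [ 3.14149815e+00 -7.34928071e-04  1.25449204e+00]
[[318.49730589 245.10345203]
 [318.65860262 209.42407985]
 [318.54251821 235.10008339]]
```

View pics/w1.png

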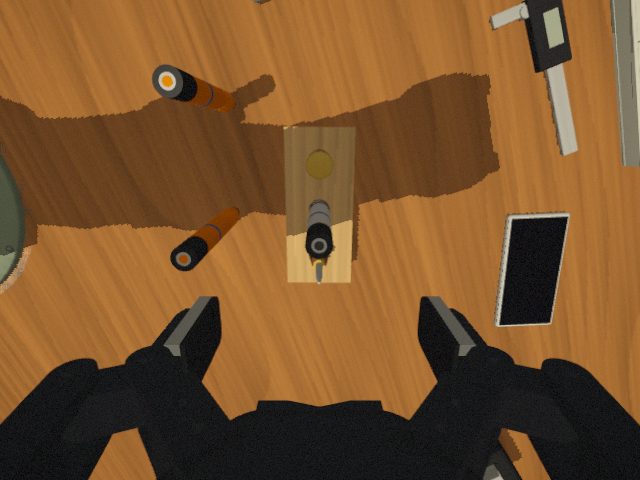

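The tail appears at (319,246), within 1 px of the prediction, and the block row lines up with the tool. Descending to grasp.

>>> apply_moves(commands=[{"travel":[0,0,0.02],"twist":[0,0,0],"claw":0.085},{"travel":[0,0,0.045],"twist":[0,0,0],"claw":0.085},{"travel":[0,0,0.07],"twist":[0,0,0],"claw":0.085},{"travel":[0,0,0.095],"twist":[0,0,0],"claw":0.085},{"travel":[0,0,0.12],"twist":[0,0,0],"claw":0.085},{"travel":[0,0,0.136],"twist":[0,0,0],"claw":0.085},{"travel":[0,0,0.136],"twist":[0,0,0],"claw":0.085}])

```text
clock: 2.6
position: [0.4683, -0.1559, 0.1226]
tool_rot: [-3.138, 0.001, 1.25]
force: [-0.6, 0.3, -0.6]
grip_width: 0.0852
```

```bash
python3 - <<'E'
from h import *
from workcell import bot
s=bot.observe();print(s['clock'],s['position'],s['tool_rot'],s['force'])
f=bot.grab_frame('wrist');cv2.imwrite('pics/w2.png',f['frame'])
P=toolpose(s)@np.array(f['tool_from_camera'])
print(proj(f,[[.470,-.153,.175],[.470,-.153,.055]],P))
E
```

```text
2.6 [ 0.46834856 -0.15588936  0.12263178] [-3.13822336e+00  6.12309640e-04  1.24960588e+00] [-0.5983163   0.33894188 -0.64197888]
[[322.07364836 371.46106869]
 [321.11558313 248.6358567 ]]
```

View pics/w2.png

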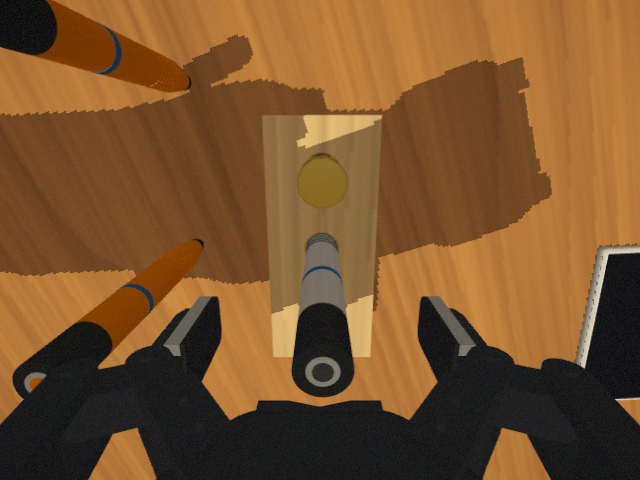

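```bash
python3 - <<'E'
from h import *
from workcell import bot
s=bot.observe();print(s['clock'],s['position'],s['tool_rot'],s['qd'])
P=toolpose(s)
f=bot.grab_frame('wrist');
P=P@np.array(f['tool_from_camera'])
print(atz(f,(323,372),P,.175))
delta(s,[.470,-.153,.124],72)
E
```

```text
2.65 [ 0.46910116 -0.15583675  0.1238892 ] [-3.13984122e+00  4.31394508e-04  1.24989491e+00] [ 0.00406246 -0.03097647 -0.01371565 -0.01882586 -0.00734315  0.0148181
  0.00603571]
[ 0.47057782 -0.15416633  0.175     ]
travel [ 0.003  -0.     -0.0001] twist [-0.1   0.02 -0.39]
```

>>> apply_moves(commands=[{"travel":[0.0025,0,0],"twist":[0,0,0],"claw":0.06},{"travel":[0.0025,0,0],"twist":[0,0,0],"claw":0.04},{"travel":[0.0025,0,0],"twist":[0,0,0],"claw":0.025},{"travel":[0.0025,0,0],"twist":[0,0,0],"claw":0.015},{"travel":[0.0025,0,0],"twist":[0,0,0],"claw":0.01},{"travel":[0.0025,0,0],"twist":[0,0,0],"claw":0.01},{"travel":[0.0025,0,0],"twist":[0,0,0],"claw":0.01},{"travel":[0.0025,0,0],"twist":[0,0,0],"claw":0.01}], force=50)

```text
clock: 3.5
position: [0.4709, -0.1528, 0.1246]
tool_rot: [3.141, 0.0, 1.251]
force: [-1.2, 0.8, 6.2]
grip_width: 0.0187
```

```bash
python3 - <<'E'
from h import *
from workcell import bot
s=bot.observe();print(s['clock'],s['position'],s['tool_rot'],s['force'],s['moment'],s['grip_width'])
f=bot.grab_frame('wrist');cv2.imwrite('pics/w3.png',f['frame'])
E
```

```text
3.5 [ 0.47085564 -0.15275112  0.12461346] [3.14118905e+00 5.51012110e-05 1.25147292e+00] [-1.20770723  0.79378897  6.19591574] [0.04508412 0.2945075  0.03860229] 0.018729161914925515
```

View pics/w3.png

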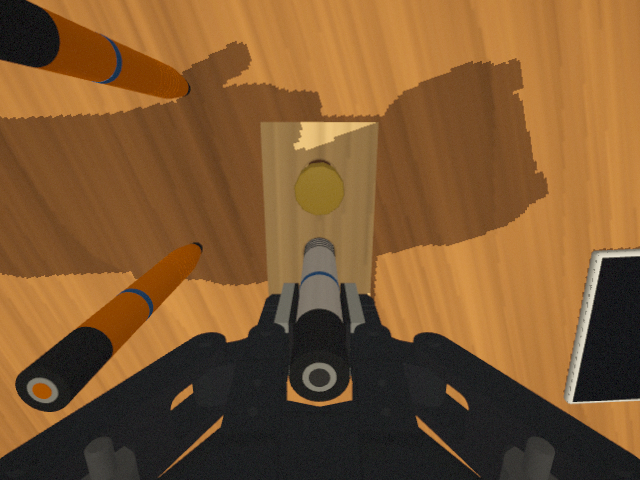

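Gripped at 18.7 mm with the handpiece upright between the pads. Lifting straight up.

>>> apply_moves(commands=[{"travel":[0,0,-0.006],"twist":[0,0,0],"claw":0.01},{"travel":[0,0,-0.02],"twist":[0,0,0],"claw":0.01},{"travel":[0,0,-0.035],"twist":[0,0,0],"claw":0.01},{"travel":[0,0,-0.055],"twist":[0,0,0],"claw":0.01},{"travel":[0,0,-0.08],"twist":[0,0,0],"claw":0.01},{"travel":[0,0,-0.105],"twist":[0,0,0],"claw":0.01},{"travel":[0,0,-0.13],"twist":[0,0,0],"claw":0.01},{"travel":[0,0,-0.15],"twist":[0,0,0],"claw":0.01},{"travel":[0,0,-0.165],"twist":[0,0,0],"claw":0.01},{"travel":[0,0,-0.165],"twist":[0,0,0],"claw":0.01}])

```text
clock: 4.55
position: [0.4713, -0.1528, 0.2911]
tool_rot: [3.139, 0.0, 1.251]
force: [0.6, -0.0, -3.0]
grip_width: 0.0186
```

```bash
python3 - <<'E'
from h import *
from workcell import bot
s=bot.observe();print(s['clock'],s['position'],s['tool_rot'],s['force'],s['grip_width'],s['qpos'])
f=bot.grab_frame('wrist');cv2.imwrite('pics/w4.png',f['frame'])
for n in ['side','top']:
  g=bot.grab_frame(n);cv2.imwrite(f'pics/{n}4.png',g['frame'])
  print(n,proj(g,[s['position']],g['pose']))
delta(s,[.541,.123,.29],90)
E
```

```text
4.55 [ 0.47125963 -0.15280396  0.29111187] [3.13880809e+00 3.10348352e-05 1.25140253e+00] [ 0.58857684 -0.04139477 -3.0257141 ] 0.018576215404212608 [ 0.55806323  0.27226856 -0.44696066  1.84290791  0.13480719  1.05321926
 -0.26052102]
side [[390.74939423 155.16602461]]
top [[411.15167833 266.83211358]]
travel [ 0.2838 -0.0204  0.001 ] twist [  0.16   0.03 -18.3 ]
```

View pics/w4.png

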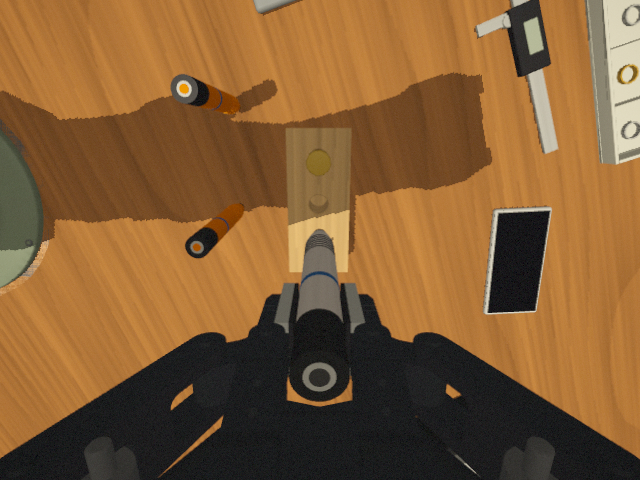

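View pics/side4.png

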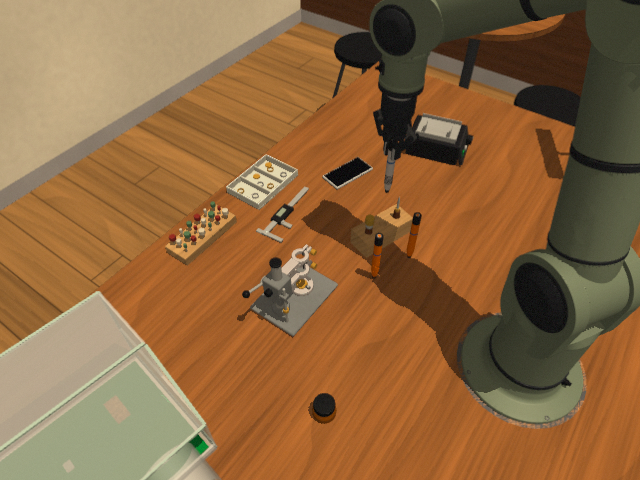

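Lifted cleanly: the hole is empty and the other tools are untouched. Next I'll carry it to above the ring.

>>> apply_moves(commands=[{"travel":[0.012,-0.001,0],"twist":[0,0,-1],"claw":0.01},{"travel":[0.04,-0.003,0],"twist":[0,0,-3],"claw":0.01},{"travel":[0.075,-0.005,0],"twist":[0,0,-5],"claw":0.01},{"travel":[0.11,-0.008,0],"twist":[0,0,-7],"claw":0.01},{"travel":[0.145,-0.01,0],"twist":[0,0,-9],"claw":0.01},{"travel":[0.18,-0.013,0],"twist":[0,0,-11],"claw":0.01},{"travel":[0.215,-0.015,0],"twist":[0.1,0,-14],"claw":0.01},{"travel":[0.25,-0.018,0],"twist":[0.1,0,-16],"claw":0.01},{"travel":[0.274,-0.02,0],"twist":[0.1,0,-18],"claw":0.01},{"travel":[0.284,-0.0205,0],"twist":[0.1,0,-18.3],"claw":0.01}])

```text
clock: 5.7
position: [0.5399, 0.1268, 0.2885]
tool_rot: [-3.139, -0.002, 1.576]
force: [0.3, -0.4, -1.5]
grip_width: 0.0189
```

>>> apply_moves(commands=[{"travel":[0,0,0],"twist":[0,0,0],"claw":0.01},{"travel":[0,0,0],"twist":[0,0,0],"claw":0.01},{"travel":[0,0,0],"twist":[0,0,0],"claw":0.01}])

```text
clock: 6.0
position: [0.5403, 0.1221, 0.2892]
tool_rot: [-3.14, 0.0, 1.569]
force: [0.1, -0.5, -2.0]
grip_width: 0.0188
```

```bash
python3 - <<'E'
from h import *
from workcell import bot
s=bot.observe();print(s['clock'],s['position'],s['tool_rot'],s['force'],s['grip_width'],s['qpos'])
f=bot.grab_frame('wrist');cv2.imwrite('pics/w5.png',f['frame'])
k=f['frame'][150:410,215:425];cv2.imwrite('pics/w5c.png',cv2.resize(k,None,fx=2.3,fy=2.3,interpolation=cv2.INTER_CUBIC))
for n in ['side','top']:
  g=bot.grab_frame(n);cv2.imwrite(f'pics/{n}5.png',g['frame'])
g=cv2.imread('pics/side5.png');cv2.imwrite('pics/side5c.png',cv2.resize(g[190:310,230:380],None,fx=5,fy=5,interpolation=cv2.INTER_CUBIC))
E
```

```text
6.0 [0.54026536 0.12208219 0.28915406] [-3.13963944e+00  4.19557171e-04  1.56913481e+00] [ 0.13971059 -0.46165052 -2.04448723] 0.01882907765298207 [ 0.1176333   0.4021147  -0.60455169  1.69505829  0.24868079  1.1242211
 -0.55998649]
```

View pics/w5.png

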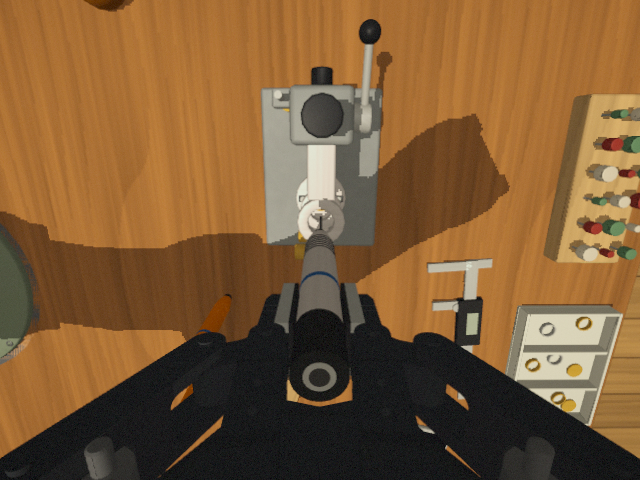

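View pics/w5c.png

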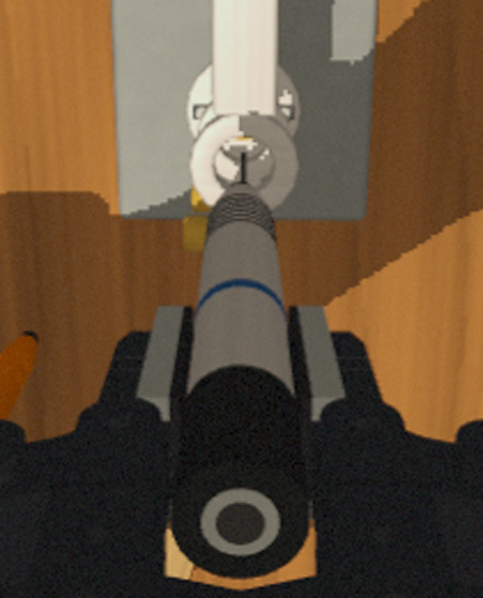

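View pics/side5c.png

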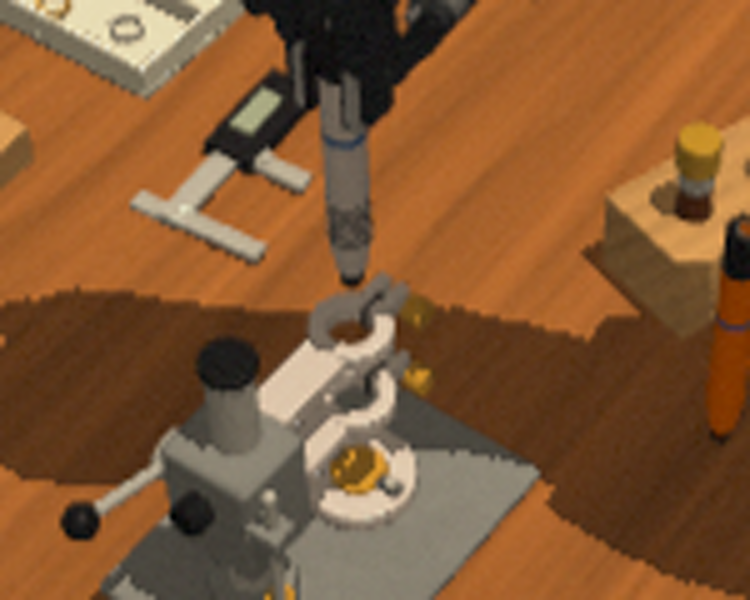

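```bash
python3 - <<'E'
import cv2,numpy as np
a=cv2.imread('pics/w5.png')[190:260,280:360];b=cv2.imread('pics/w4.png')[215:285,280:360]
c=np.hstack([cv2.resize(i,None,fx=5,fy=8,interpolation=cv2.INTER_CUBIC) for i in (a,b)])
cv2.imwrite('pics/w5n.png',c)
cv2.imwrite('pics/w5t.png',cv2.resize(cv2.imread('pics/w5.png')[330:410,270:370],None,fx=7,fy=7,interpolation=cv2.INTER_CUBIC))
E
```

```text
(no output)
```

View pics/w5n.png

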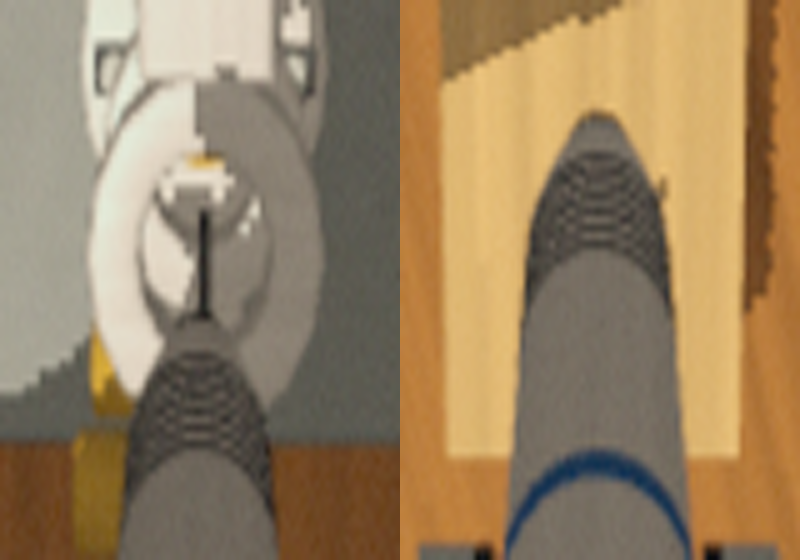

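View pics/w5t.png

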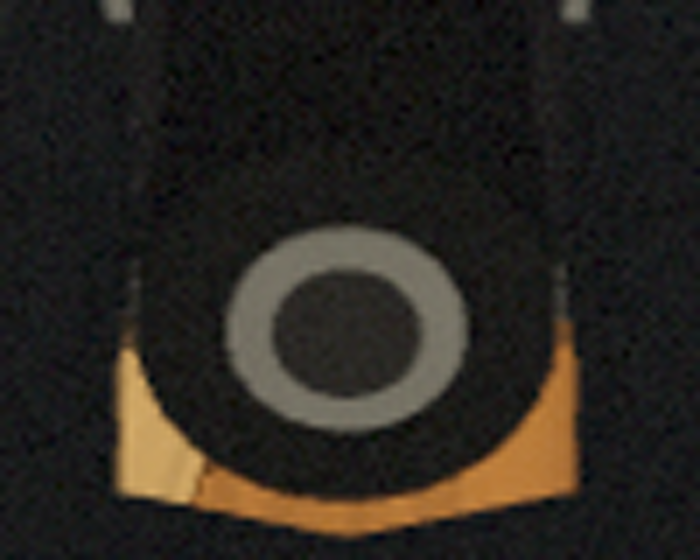

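```bash
cat >> h.py <<'E'
def circ(c,n,r,N=120):
    n=np.array(n)/np.linalg.norm(n); u=np.cross(n,[0,1,0]);u/=np.linalg.norm(u);v=np.cross(n,u)
    a=np.linspace(0,2*np.pi,N); return np.array(c)+r*(np.outer(np.cos(a),u)+np.outer(np.sin(a),v))
E
python3 - <<'E'
from h import *
from workcell import bot
np.set_printoptions(precision=4,suppress=True)
s=bot.observe();T=toolpose(s);f=bot.grab_frame('wrist');C=np.array(f['tool_from_camera'])
dz=lambda px,z:atz(f,px,C,z)
un7=lambda u,v:un(270,330,7,u,v)
print('tail c (ring mark)',dz(un7(347,328),-.0505), 'top-face width edges',dz(un7(130,328),-.0505),dz(un7(560,328),-.0505))
print('bottom edge',dz(un7(347,500),-.0505))
nz=.1145
print('nose +x edge',dz((319.2,229.5),nz))
print('cyl edges near z',dz((280+118/5-.4,259),.06),dz((280+278/5-.4,259),.06))
zr=T[2,3]-.144
print('ring z',zr)
l,r=dz((297.2,221),zr),dz((344.2,221),zr);print('ring L R',l,r)
print('ring +x edge',dz((320.9,199.6),zr),'bore +x edge',dz((321,209),zr),'boreLR',dz((308,221),zr),dz((334.2,221),zr))
for z in(.175,):pass
# ring centre from world est
w=np.linalg.inv(T)@np.array([.541,.123,.144,1]);print('world est in tool',w[:3])
E
```

```text
tail c (ring mark) [-0.0001 -0.0003 -0.0505] top-face width edges [-0.     -0.0103 -0.0505] [-0.0001  0.0095 -0.0505]
bottom edge [-0.0098 -0.0003 -0.0505]
nose +x edge [ 0.0034 -0.0002  0.1145]
cyl edges near z [-0.0009 -0.0104  0.06  ] [-0.001   0.0099  0.06  ]
ring z 0.14537814679494634
ring L R [ 0.0025 -0.0194  0.1454] [0.0025 0.0216 0.1454]
ring +x edge [0.0213 0.0013 0.1454] bore +x edge [0.0131 0.0014 0.1454] boreLR [ 0.0025 -0.01    0.1454] [0.0025 0.0129 0.1454]
world est in tool [0.0005 0.0009 0.1454]
```

Both estimates of the ring axis agree at about (0.5416, 0.1232). The handpiece axis lies along tool z to within about 0.5 mm. I'll shift about 1.6 mm in each axis and lower the nose to just above the ring.

>>> apply_moves(commands=[{"travel":[0.001,0.001,0.002],"twist":[-0.05,0,0],"claw":0.01},{"travel":[0.0016,0.0016,0.007],"twist":[-0.1,0,0],"claw":0.01},{"travel":[0.0016,0.0016,0.013],"twist":[-0.1,0,0],"claw":0.01},{"travel":[0.0016,0.0016,0.019],"twist":[-0.1,0,0],"claw":0.01},{"travel":[0.0016,0.0016,0.022],"twist":[-0.1,0,0],"claw":0.01},{"travel":[0.0016,0.0016,0.022],"twist":[-0.1,0,0],"claw":0.01},{"travel":[0.0016,0.0016,0.022],"twist":[-0.1,0,0],"claw":0.01}])

```text
clock: 6.9
position: [0.542, 0.125, 0.2674]
tool_rot: [3.142, -0.0, 1.571]
force: [-0.1, 0.5, -1.7]
grip_width: 0.0187
```

```bash
cat > look.py <<'E'
import sys
from h import *
from workcell import bot
np.set_printoptions(precision=4,suppress=True)
i=sys.argv[1]
s=bot.observe();print(s['clock'],s['position'],s['tool_rot'],s['force'],s['moment'],s['grip_width'])
f=bot.grab_frame('wrist');cv2.imwrite(f'pics/w{i}.png',f['frame'])
sd=bot.grab_frame('side');cv2.imwrite(f'pics/side{i}.png',sd['frame'])
tp=bot.grab_frame('top');cv2.imwrite(f'pics/top{i}.png',tp['frame'])
T=toolpose(s);P=T@np.array(f['tool_from_camera'])
k=8
a=cv2.resize(f['frame'][185:260,270:370],None,fx=k,fy=k,interpolation=cv2.INTER_CUBIC)
b=a.copy()
c=[float(x) for x in sys.argv[2:4]]
for z,r in((.144,.021),(.144,.0115),(.132,.0115),(.092,.0115),(.080,.0115)):
    q=proj(f,circ([*c,z],[0,0,1],r),P); q=((q-[270,185]+.5)*k-.5)
    cv2.polylines(b,[q.round().astype(int)],True,(0,0,255) if z>.1 else (255,0,0),1)
cv2.imwrite(f'pics/w{i}a.png',a);cv2.imwrite(f'pics/w{i}b.png',b)
cv2.imwrite(f'pics/side{i}c.png',cv2.resize(sd['frame'][190:310,240:390],None,fx=5,fy=5,interpolation=cv2.INTER_CUBIC))
E
python3 look.py 6 .5416 .1232
```

```text
6.9 [0.542  0.125  0.2674] [ 3.1415 -0.0004  1.571 ] [-0.1146  0.5356 -1.7149] [-0.0857 -0.023   0.0311] 0.01871303161915421
```

View pics/w6b.png

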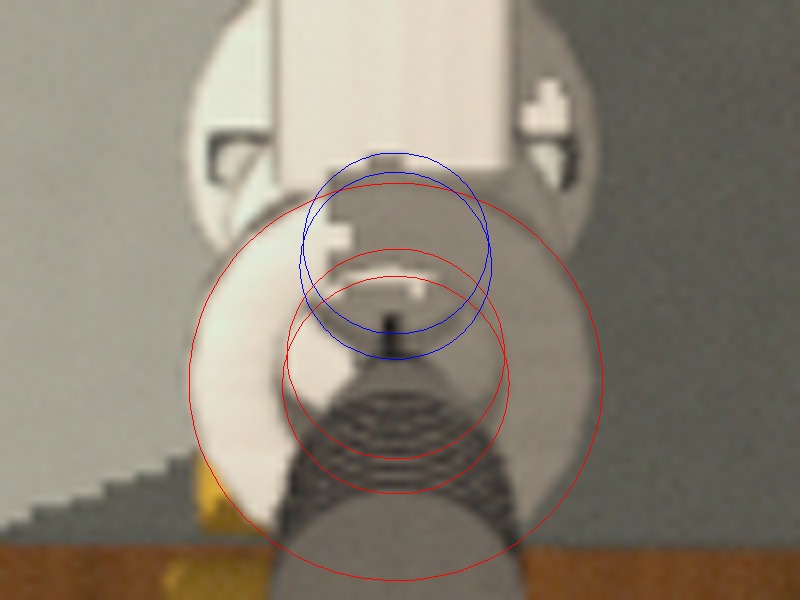

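View pics/side6c.png

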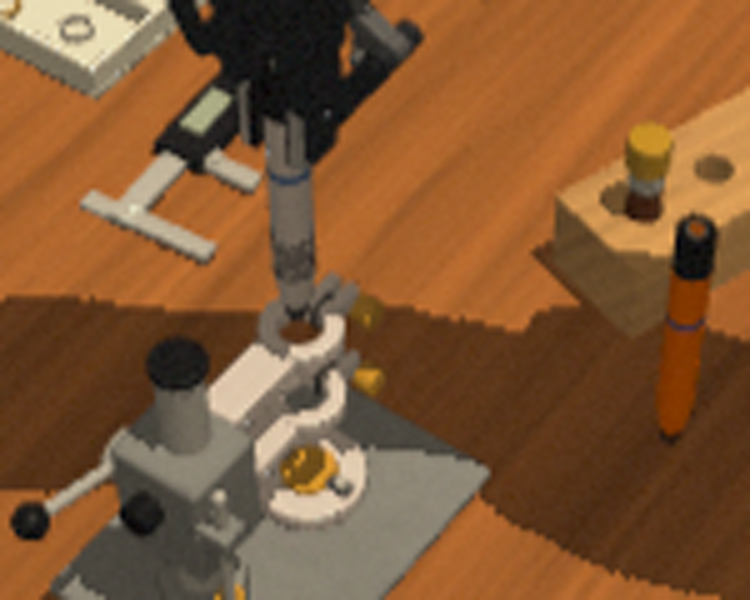

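```bash
python3 look.py 7 .5416 .1232; python3 look.py 8 .5416 .1232
```

```text
7.05 [0.542  0.1251 0.2675] [ 3.1412 -0.0004  1.5709] [-0.4169  0.2626 -2.6261] [-0.0519 -0.0004 -0.0396] 0.01911264172395134
7.2 [0.542  0.125  0.2675] [ 3.1413 -0.0003  1.5709] [-0.3407 -0.5421 -2.1997] [-0.0472 -0.0222 -0.0031] 0.01889708267428333
```

>>> apply_moves(commands=[{"travel":[-0.0011,-0.0003,0.002],"twist":[0,0,0],"claw":0.01},{"travel":[-0.0011,-0.0003,0.007],"twist":[0,0,0],"claw":0.01},{"travel":[-0.0011,-0.0003,0.012],"twist":[0,0,0],"claw":0.01},{"travel":[-0.0011,-0.0003,0.017],"twist":[0,0,0],"claw":0.01},{"travel":[-0.0011,-0.0003,0.022],"twist":[0,0,0],"claw":0.01},{"travel":[-0.0011,-0.0003,0.025],"twist":[0,0,0],"claw":0.01},{"travel":[-0.0011,-0.0003,0.025],"twist":[0,0,0],"claw":0.01},{"travel":[-0.0011,-0.0003,0.025],"twist":[0,0,0],"claw":0.01},{"travel":[-0.0011,-0.0003,0.025],"twist":[0,0,0],"claw":0.01}])

```text
clock: 8.25
position: [0.5418, 0.124, 0.2425]
tool_rot: [3.141, -0.0, 1.571]
force: [0.3, 0.4, -1.9]
grip_width: 0.0188
```

```bash
python3 look.py 9 .5415 .1232
```

```text
8.25 [0.5418 0.124  0.2425] [ 3.1412 -0.0004  1.5709] [ 0.2673  0.3744 -1.9096] [ 0.0087 -0.0326 -0.0273] 0.01881478713444917
```

View pics/w9b.png

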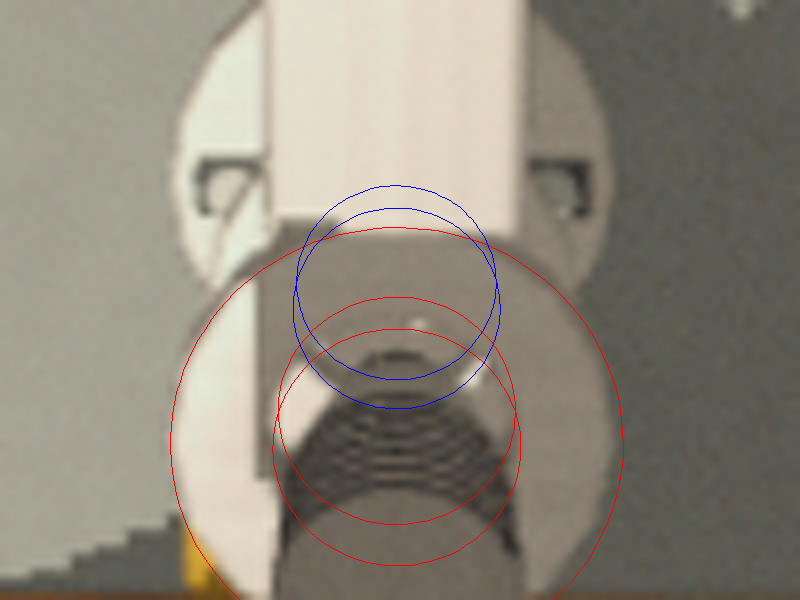

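View pics/w9a.png

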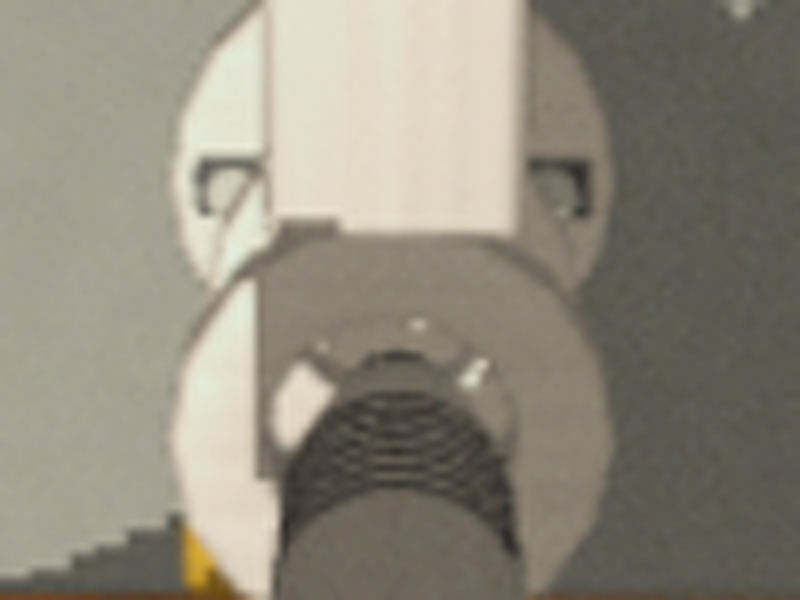

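View pics/side9c.png

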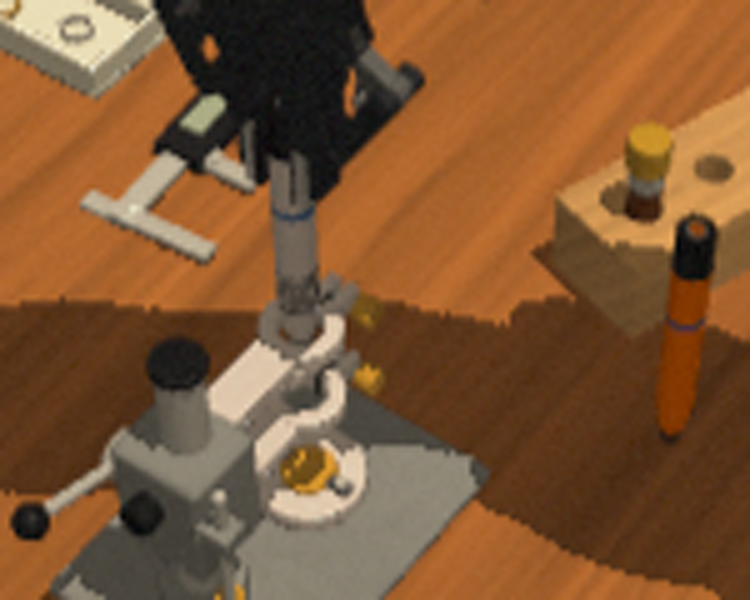

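The nose is in the upper ring's bore with no contact force. It's about 0.5 mm off in tool y, so I'll correct that and go on gently.

>>> apply_moves(commands=[{"travel":[0,-0.0005,0.001],"twist":[0,0,0],"claw":0.01},{"travel":[0,-0.0005,0.004],"twist":[0,0,0],"claw":0.01},{"travel":[0,-0.0005,0.007],"twist":[0,0,0],"claw":0.01},{"travel":[0,-0.0005,0.01],"twist":[0,0,0],"claw":0.01},{"travel":[0,-0.0005,0.013],"twist":[0,0,0],"claw":0.01},{"travel":[0,-0.0005,0.016],"twist":[0,0,0],"claw":0.01},{"travel":[0,-0.0005,0.016],"twist":[0,0,0],"claw":0.01},{"travel":[0,-0.0005,0.016],"twist":[0,0,0],"claw":0.01}])

```text
clock: 9.2
position: [0.5412, 0.1239, 0.2263]
tool_rot: [-3.142, -0.0, 1.571]
force: [0.4, 0.1, -2.0]
grip_width: 0.0185
```

```bash
python3 look.py 10 .5412 .1232
```

```text
9.2 [0.5412 0.1239 0.2263] [-3.1415 -0.0003  1.5709] [ 0.4301  0.0927 -2.0261] [ 0.0514 -0.0472 -0.0306] 0.018480804040815244
```

View pics/w10a.png

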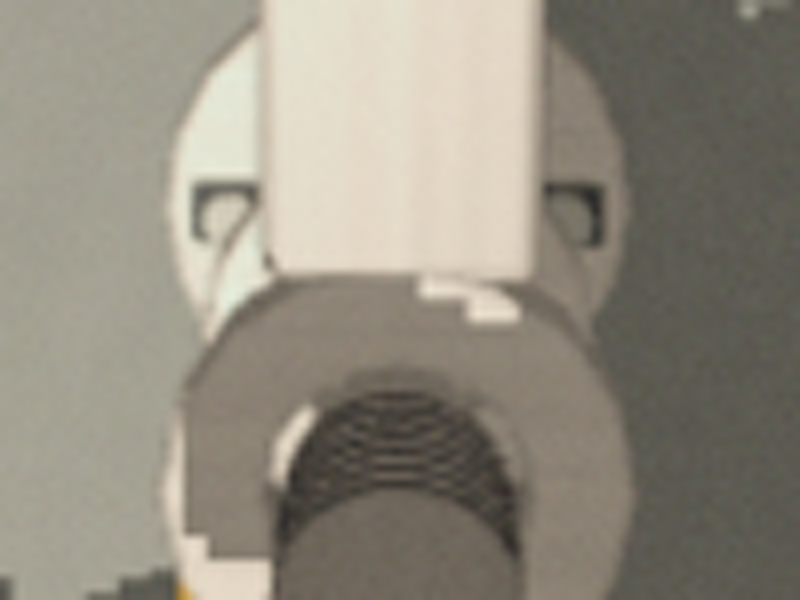

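View pics/w10b.png

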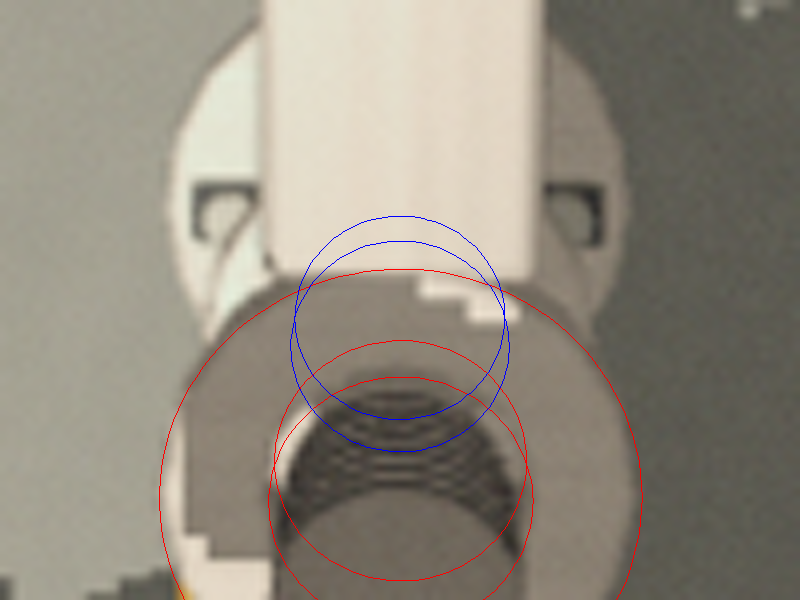

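>>> apply_moves(commands=[{"travel":[0,0,0.002],"twist":[0,0,0],"claw":0.01},{"travel":[0,0,0.005],"twist":[0,0,0],"claw":0.01},{"travel":[0,0,0.008],"twist":[0,0,0],"claw":0.01},{"travel":[0,0,0.011],"twist":[0,0,0],"claw":0.01},{"travel":[0,0,0.014],"twist":[0,0,0],"claw":0.01},{"travel":[0,0,0.016],"twist":[0,0,0],"claw":0.01},{"travel":[0,0,0.016],"twist":[0,0,0],"claw":0.01},{"travel":[0,0,0.016],"twist":[0,0,0],"claw":0.01}])

```text
clock: 10.15
position: [0.5412, 0.1239, 0.2103]
tool_rot: [3.142, -0.0, 1.571]
force: [-0.5, -0.1, -1.5]
grip_width: 0.0187
```

```bash
python3 look.py 11 .5412 .1232
```

```text
10.15 [0.5412 0.1239 0.2103] [ 3.1416 -0.0003  1.5709] [-0.5421 -0.09   -1.457 ] [ 0.0502  0.068  -0.0329] 0.018696193024734742
```

View pics/w11b.png

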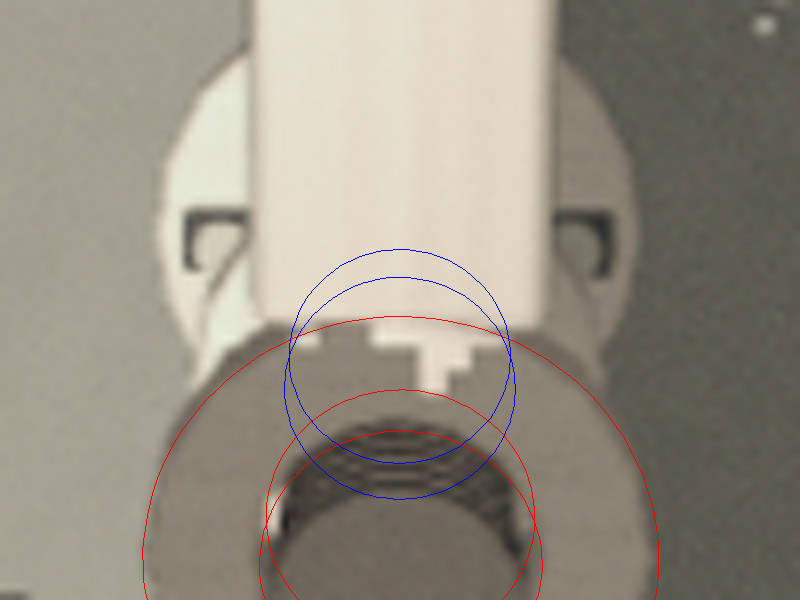

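View pics/side11c.png

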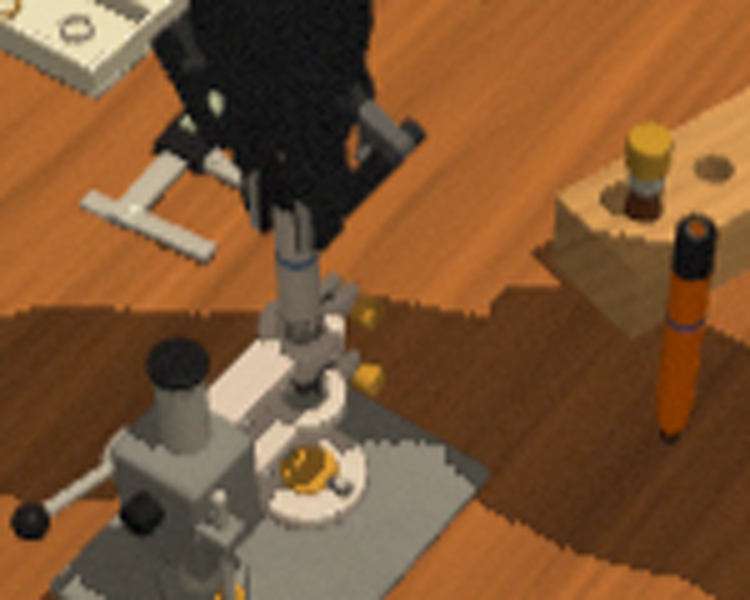

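>>> apply_moves(commands=[{"travel":[0,0,0.002],"twist":[0,0,0],"claw":0.01},{"travel":[0,0,0.005],"twist":[0,0,0],"claw":0.01},{"travel":[0,0,0.008],"twist":[0,0,0],"claw":0.01},{"travel":[0,0,0.011],"twist":[0,0,0],"claw":0.01},{"travel":[0,0,0.014],"twist":[0,0,0],"claw":0.01},{"travel":[0,0,0.017],"twist":[0,0,0],"claw":0.01},{"travel":[0,0,0.02],"twist":[0,0,0],"claw":0.01},{"travel":[0,0,0.022],"twist":[0,0,0],"claw":0.01},{"travel":[0,0,0.022],"twist":[0,0,0],"claw":0.01},{"travel":[0,0,0.022],"twist":[0,0,0],"claw":0.01}])

```text
clock: 11.3
position: [0.5412, 0.1239, 0.1883]
tool_rot: [3.142, -0.0, 1.571]
force: [0.6, -0.6, -2.1]
grip_width: 0.0185
```

```bash
python3 look.py 12 .5412 .1234; python3 - <<'E'
import cv2
g=cv2.imread('pics/side12.png');cv2.imwrite('pics/side12d.png',cv2.resize(g[235:305,270:335],None,fx=10,fy=8.5,interpolation=cv2.INTER_CUBIC))
E
```

```text
11.3 [0.5412 0.1239 0.1883] [ 3.1415 -0.0003  1.5709] [ 0.585  -0.5589 -2.0788] [ 0.0166 -0.0419 -0.0252] 0.018499775769359388
```

View pics/side12d.png

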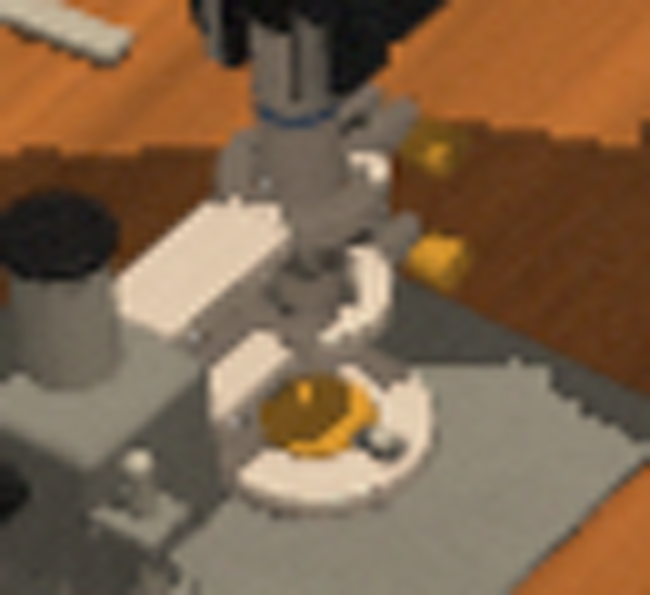

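View pics/w12.png

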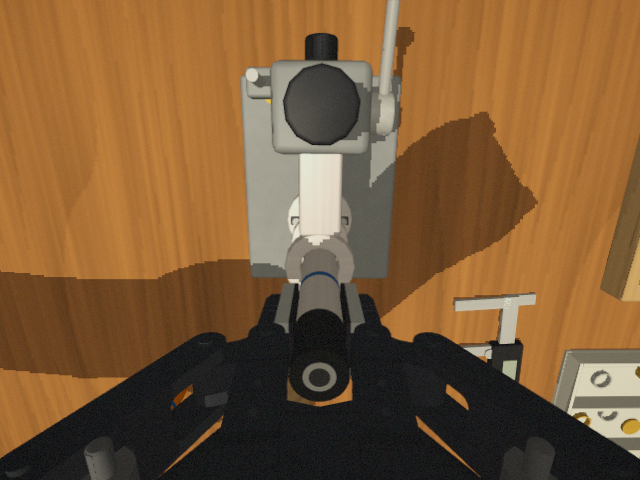

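No contact so far, with the nose inside the lower ring. Going down to the final height.

>>> apply_moves(commands=[{"travel":[0,0,0.003],"twist":[0,0,0],"claw":0.01},{"travel":[0,0,0.006],"twist":[0,0,0],"claw":0.01},{"travel":[0,0,0.009],"twist":[0,0,0],"claw":0.01},{"travel":[0,0,0.012],"twist":[0,0,0],"claw":0.01},{"travel":[0,0,0.015],"twist":[0,0,0],"claw":0.01},{"travel":[0,0,0.018],"twist":[0,0,0],"claw":0.01},{"travel":[0,0,0.021],"twist":[0,0,0],"claw":0.01},{"travel":[0,0,0.0235],"twist":[0,0,0],"claw":0.01},{"travel":[0,0,0.0255],"twist":[0,0,0],"claw":0.01},{"travel":[0,0,0.0255],"twist":[0,0,0],"claw":0.01}])

```text
clock: 12.45
position: [0.541, 0.1239, 0.1625]
tool_rot: [-3.141, -0.0, 1.571]
force: [0.2, -0.1, -1.0]
grip_width: 0.0187
```

```bash
python3 look.py 13 .5412 .1234; python3 - <<'E'
import sys; sys.path.insert(0,'.')
from h import *
from workcell import bot
F=[];M=[]
for i in range(8):
    s=bot.observe();F.append(s['force']);M.append(s['moment']);g=bot.grab_frame('side')
print(np.mean(F,0),np.std(F,0),np.mean(M,0)); print(s['position'],s['tool_rot'])
im=g['frame']; k=9;x0,y0=265,230
a=cv2.resize(im[y0:y0+66,x0:x0+80],None,fx=k,fy=k,interpolation=cv2.INTER_CUBIC);b=a.copy()
c=[.5412,.1234]
for z,r,col in((.144,.0115,(0,0,255)),(.144,.021,(0,0,255)),(.092,.0115,(255,0,0)),(.092,.021,(255,0,0)),(.028,.015,(0,255,255)),(.048,.0045,(0,255,0)),(.058,.00817,(0,255,0)),(.068,.0118/1.0*.0+.0100,(0,255,0))):
    q=proj(g,circ([*c,z],[0,0,1],r),g['pose']);q=((q-[x0,y0]+.5)*k-.5).round().astype(int);cv2.polylines(b,[q],True,col,1)
cv2.imwrite('pics/s13.png',a);cv2.imwrite('pics/s13b.png',b)
E
```

```text
12.45 [0.541  0.1239 0.1625] [-3.1413 -0.0002  1.571 ] [ 0.2192 -0.1058 -1.0369] [-0.0156  0.0395 -0.0043] 0.01866036501038003
[-0.05189154  0.00261438 -1.9278744 ] [0.23738756 0.53808544 0.39796464] [ 0.00365717 -0.0118286   0.00876141]
[0.54116422 0.12389916 0.16284517] [ 3.14148047e+00 -2.59785288e-04  1.57091986e+00]
```

View pics/s13.png

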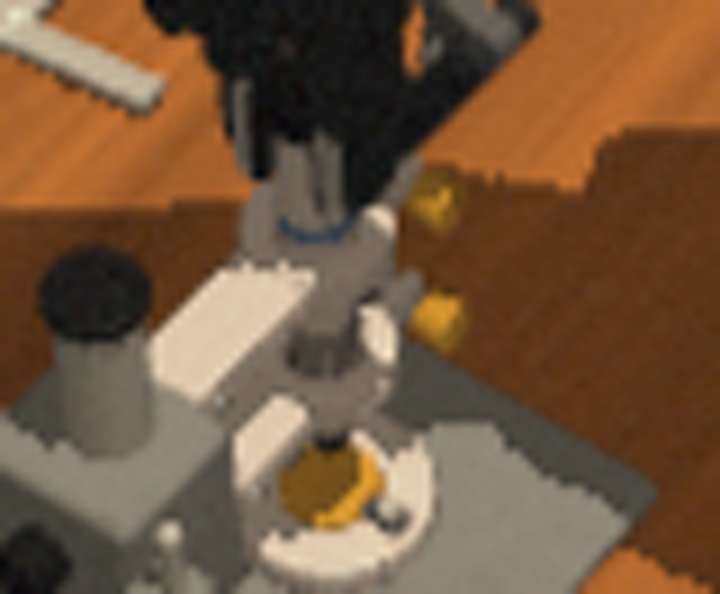

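View pics/s13b.png

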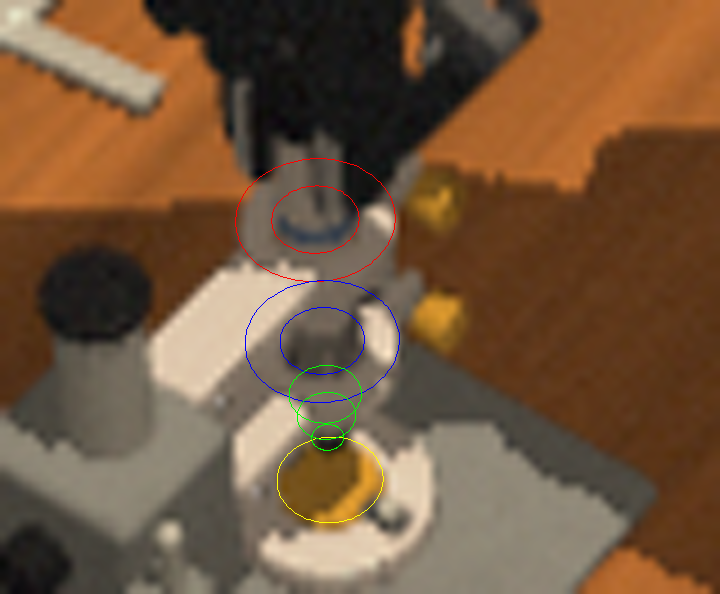

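View pics/w13.png

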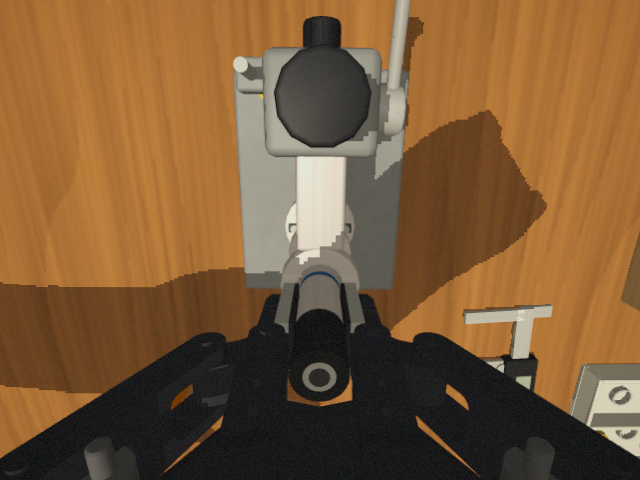

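The readings show it hanging freely: lateral force averages about 0 N and the vertical force is -1.93 N, against a 1.86 N weight. The nose tip at (331,442) in the zoomed crop sits where the 20 mm height predicts. Before handing in, I'll check that nothing else moved.

```bash
python3 - <<'E'
import cv2,numpy as np
a=cv2.imread('pics/side0.png');b=cv2.imread('pics/side13.png')
cv2.imwrite('pics/cmp.png',np.hstack([i[140:330,150:450] for i in(a,b)]))
E
```

```text
(no output)
```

View pics/cmp.png

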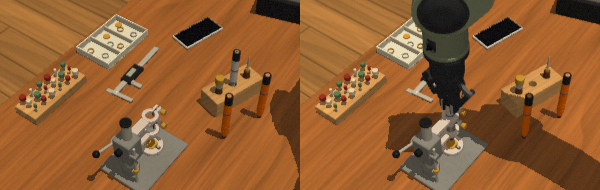

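The before/after pair shows the visible bench items in their original places: block tools, decoys, phone, caliper and trays. Handing in.

```bash
python3 -c "
from workcell import bot
s=bot.observe();print(s['clock'],s['position'],s['force'],s['grip_width'])
print(bot.job_done())"
```

```text
13.0 [0.54114212 0.1238959  0.16281798] [ 0.81037016 -0.27565975 -2.01920788] 0.018567213005620455
the job is handed in; nothing more can be done
None
```

The handpiece is hanging nose down from the grip through the upper and then the lower clamp ring, ready for you to tighten the screws. I handed it in at 13.0 s.

- **Fit:** no contact force showed on the way down. At the end the sideways force averaged about 0 N. The vertical force was -1.9 N, which is just the handpiece's weight.
- **Nose height:** about 20 mm above the brass blank. The arm reading gives about 20 mm, and the side view agrees to about 1 mm.
- **Centring:** the axis looked within about 0.5 mm of the ring axis. My estimates along the column direction disagreed by up to about 1 mm, but that is still inside the 1.5 mm play.
- **Straightness:** the handpiece may lean by up to about 0.3°, which is as fine as the wrist picture can show.
- **Other things:** the block tools, orange look-alikes, phone and caliper look unmoved in the before/after side view. The polish jar was outside that view, but the arm did not go near it.

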